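# Dock a control unit on sprung test contacts and key its self-test

### The job

Slide the control unit, connector end first, straight into the hooded test dock until you feel its connector bear firmly (about 10 N, held for a moment) on the sprung contacts hidden inside; they bend beyond 20 N, and their depth is set differently every time. Let go, leaving the unit flat on the mat and touching the contacts, then start its self-test: press the large key, then the medium one, then the small one, one at a time, each most of the way down and gently (never more than 15 N). Leave the other things on the bench where they are.

Things in the scene. Friction and masses are not known exactly. Their poses are not given: they have to be found in the camera images.
- unit: Loose black steel control unit, about 0.8 kg, three grey round keys on top: 165 long (x) x 56 wide (y) x 50 mm high, plain long sides. Origin: centre of its underside; x points to the connector end, roughly away from the robot at the start. A grey connector (40 wide, 30 high) sticks out 15 mm at the +x end; a 4 mm thick flange sticks out 15 mm at the foot of the -x end.
- connector (a point): Middle of the connector block's front face: 97.5 mm ahead of the unit's origin, 22 mm above its underside.
- keypad: Thin black plate 100 x 44 x 2 mm fixed on the unit's top, carrying the three keys; origin at the centre of its underside, 34 mm behind the unit's origin and 50 mm above the unit's underside.
- dock: Fixed aluminium hood on the mat: 135 deep (x) x 82 wide x 70 mm high, walls 6 mm, with a terminal block on the roof (18 mm high, from 55 mm behind the mouth) and low feet, 25 mm wide, along both sides. Origin on the mat in the middle of its open mouth; x points into the dock. The opening is 70 mm wide and 64 mm high.
- contacts: Bracket inside the dock that carries the sprung contact pad; its origin is the dock's origin, NOT the pad. The pad's face (50 wide, 4 to 44 mm high) waits 26 to 58 mm inside the mouth, at a depth not told, hidden by the hood. It gives about 0.5 mm per newton along x and pushes back.
- mat: Fixed grey-blue rubber mat, 440 x 840 x 3 mm, its top 3 mm above the table; origin at the centre of its underside.
- spare: Loose plain black enclosure of the same size as the unit, without keys or connector: a bystander. Origin at the centre of its underside.
- wrench: Loose steel wrench, 170 mm, bystander.
- screwdriver: Loose screwdriver, 180 mm, bystander.
- carton: Loose open cardboard carton, 90 x 80 x 60 mm, bystander.
- cup: Loose white plastic cup, 85 mm tall, bystander.
- jar: Loose clear jar with a black lid, 60 mm across, 75 mm tall, on the mat, bystander.
- offcut: Loose aluminium offcut, 110 x 70 x 12 mm, on the mat, bystander.
- key_large (a joint): Travel of the large key (round, 29 mm across): 0 up, 0.008 m fully down; a spring (about 8 N fully down) brings it back.
- key_large_top (a point): Middle of the large key's top face, 64 mm above the unit's underside; it lies 37 mm behind the unit's origin, on its centre line.
- key_medium (a joint): Travel of the medium key (round, 21 mm across): 0 up, 0.008 m fully down; a spring (about 8 N fully down) brings it back.
- key_medium_top (a point): Middle of the medium key's top face, 64 mm above the unit's underside; it lies 3 mm behind the unit's origin, on its centre line.
- key_small (a joint): Travel of the small key (round, 15 mm across): 0 up, 0.008 m fully down; a spring (about 8 N fully down) brings it back.
- key_small_top (a point): Middle of the small key's top face, 64 mm above the unit's underside; it lies 69 mm behind the unit's origin, on its centre line.

How it is judged:
On the way, in this order (a step that is already met when the one before it is completed fails the run):
1. the connector bears on the contacts with at least 4 N for 0.3 s, the unit in line with the dock (contact force between unit and contacts above 4 N and angle between the x axis of unit and the x axis of dock, either way round below 0.12 rad and angle between unit's own z axis and vertical below 0.08 rad), for 0.3 s.
2. the unit is let go, still touching the contacts (contact force between unit and contacts above 0.3 N and contact force between unit and the fingers below 0.05 N and angle between the x axis of unit and the x axis of dock, either way round below 0.12 rad and angle between unit's own z axis and vertical below 0.08 rad), for 0.2 s.
3. the large key is pressed at least 5 mm in while the unit touches the contacts, the other keys up (value of joint key_large above 0.005 m and contact force between unit and contacts above 0.3 N and value of joint each of key_medium, key_small below 0.003 m), for 0.05 s.
4. the medium key is pressed at least 5 mm in while the unit touches the contacts, the other keys up (value of joint key_medium above 0.005 m and contact force between unit and contacts above 0.3 N and value of joint each of key_large, key_small below 0.003 m), for 0.05 s.
5. the small key is pressed at least 5 mm in while the unit touches the contacts, the other keys up (value of joint key_small above 0.005 m and contact force between unit and contacts above 0.3 N and value of joint each of key_large, key_medium below 0.003 m), for 0.05 s.
At the end, for the whole second after the job is handed in: The unit rests flat on the mat (within 3 mm), in line with the dock (within 0.12 rad), at rest, its connector at least 20 mm inside the dock and still touching the sprung contacts (more than 0.3 N), all keys up (contact force between unit and contacts above 0.3 N and linear speed of unit below 0.01 m/s and x of connector in the frame of dock above 0.02 m and horizontal distance between unit and mat below 0.4 m and height (world z) of unit below 0.006 m and angle between the x axis of unit and the x axis of dock, either way round below 0.12 rad and angle between unit's own z axis and vertical below 0.08 rad and value of joint each of key_large, key_medium, key_small below 0.003 m).
It fails at once if the contacts are pushed with more than 20 N (contact force between unit and contacts above 20 N).
It fails at once if the keypad is pressed with more than 15 N (contact force between keypad and anything else above 15 N).
It fails at once if two keys are down together (value of joint each of key_large, key_medium above 0.004 m or value of joint each of key_large, key_small above 0.004 m or value of joint each of key_medium, key_small above 0.004 m).
It fails at once if the unit is tipped over 0.35 rad (angle between unit's own z axis and vertical above 0.35 rad).
It fails at once if a bystander is moved by more than 25 mm (distance of any of spare, wrench, screwdriver, carton, cup, jar, offcut from where it was at the start of the episode above 0.025 m).
It also fails if it takes over 64 s, if anything falls off the work surface, if the arm or the gripper's body presses on something with over 40 N, if the wrist force passes 120 N, or if a joint passes its speed limit or range.

### The arm

A 6-joint arm with a two-finger parallel gripper is mounted at the origin on the work surface. World frame = base frame: x ahead of the robot, y to its left, z up, the work surface at z = 0. Lengths are in m, angles in rad, forces in N, time in s.
With the tool pointing down it reaches from about 0.325 to 0.9 m from the base axis. Payload 6.1 kg.
Tool frame: the origin (TCP) lies between the finger pads; the fingertips stand 11 mm ahead of it and the grasp point (between the pads) lies 8 mm behind it (robot.tip_reach is the distance from the TCP to the fingertips, in m); z points along the fingers, y is the line along which they close (so a half turn about z gives the same grasp; the last joint's range is limited). The gripper opens to 85 mm and grips with 20 to 120 N. Pads are 22 mm wide; open, the fingers measure 114 mm over their backs; the gripper's body (76 mm by 85 mm) begins 54 mm behind the grasp point. The pads swing forward as they close: fully open they stand 13 mm farther back than shut.
Start: joints at [1.018, 0.22, 1.526, -0, 1.395, -0.126], TCP at [0.259, 0.569, 0.242] pointing down, gripper open.
Joint ranges: [-2.98, 2.98], [-0.91, 2.08], [0.09, 2.57], [-1.24, 4.39], [0.2, 2.65], [-2.68, 2.68]. Speed limits (rad/s): [2.57, 2.57, 3.01, 3.14, 3.14, 3.14].

### API

Orientations are given as a unit quaternion [x, y, z, w].
In Python, from bench import robot gives the robot as it stands.
- The arm moves only by the tool send_rows, never from a script. Its argument "rows" is a list of rows, each a list of 5 numbers: the finger opening in m, from 0 to 0.0854, then the shift along the tool's x, y, z in m, then the turn about the tool's z in degrees. In form: [[claw, dx, dy, dz, spin], ...]. A call has 1 to 12 rows; each row shifts and turns the commanded pose from where the row before left it, along the tool's axes as they then stand; what a row does not reach is not made up. A row lasts 1/8 s, in which the tool goes at most 62.5 mm and 10.7 degrees, less where a joint would pass 70% of its speed; a pose out of reach is approached as far as the arm can. A call is refused whole if a number of a shift passes 0.0625 or a number of a turn 10.7, either way. A call with a gripper value outside its range is refused whole. The fingers move at their own pace and stop on an object; "grip_force" is the grip in N (left out, the last holds). Time passes only in rows, so rows that do not move let the fingers close. It gives the time, the measured TCP pose, the force, the opening and the grip force at its end, in the units of the state.
- robot.read_state(): the state, without advancing time (a new reading comes with each control period).
- robot.capture(name): name is "scene" or "top" or "wrist"; returns (picture, depth): 480x640x3 uint8, red, green, blue; 480x640 float32, m along the optical axis (not along the pixel's ray), 0 where there is no reading.
- robot.camera_info(name): a dict with "K" (3x3 intrinsics, pixels), "dist_coeffs" ([k1, k2, p1, p2, k3] as OpenCV has them; the pictures are not rectified), "camera_from_world" (4x4, takes a point from world to camera coordinates). Camera axes: x right, y up, looking along -z (the intrinsics and any distortion apply to the point x, -y, -z); pixel columns grow to the right and rows downward; lengths in m; the calibration is good to about 2 mm. A picture is of the moment at which its call begins: read the wrist's pose just before it. camera_info takes no time and is no camera call; for the wrist camera it gives the pose at the moment of the call.
- robot.close_job(): hands the job in; it is judged then, once.
The state is a dict: "time_s": time; "joint_positions": joint angles; "qd": joint speeds; "joint_efforts": joint torques, N m; "ee_pos": TCP position; "tcp_rot": TCP orientation; "wrist_force": force on the tool from outside, world axes, zero at the start; "wrist_torque": the same for the moment, N m; "grip_width": finger opening in m; "grasp_force": force on a finger pad.
Only numpy, scipy, OpenCV 4.12 (cv2) and the standard library are available. Lean on these libraries where they do the work, as an engineer would, in place of code of your own. Each camera call takes 0.05 s, during which the arm holds its last target. There are 200 camera calls.

## Working session

There is one attempt and no reset: what is moved stays moved. The work goes in short steps, Python scripts to look and compute and a tool call to move; the robot and the scene stay as the last step left them, time stands still between calls to the robot, and variables do not carry over. Pictures are saved under pics/ and viewed, at most 10 in all, crops included, and the job is handed in when it is done.

Besides the shell and the picture viewer there is one more tool, called after "Emit:" as name(argument=value, ...) on one line, values as JSON. send_rows: Moves the arm, as the interface text tells. Its arguments: {"type":"object","properties":{"rows":{"type":"array","items":{"type":"array","items":{"type":"number"}}},"grip_force":{"type":"number"}},"required":["rows"]}

```bash
mkdir -p pics
cat > h.py <<'E'
import numpy as np, cv2
from bench import robot
def cap(n,f=None):
    info=robot.camera_info(n); im,d=robot.capture(n)
    if f: cv2.imwrite('pics/'+f,im[:,:,::-1])
    return im,d,info
def world(info,d,uv):
    uv=np.asarray(uv,float).reshape(-1,2)
    K=np.array(info['K']);D=np.array(info['dist_coeffs'],float)
    n=cv2.undistortPoints(uv[:,None],K,D)[:,0]
    z=np.asarray(d).reshape(-1)
    p=np.c_[n[:,0]*z,-n[:,1]*z,-z,np.ones(len(z))]
    return (np.linalg.inv(np.array(info['camera_from_world']))@p.T).T[:,:3]
def cloud(info,d):
    v,u=np.mgrid[:480,:640]
    return world(info,d,np.c_[u.ravel(),v.ravel()]).reshape(480,640,3)
def ray(info,uv,h):
    a=world(info,[1.0],[uv])[0]; c=np.linalg.inv(np.array(info['camera_from_world']))[:3,3]
    return c+(a-c)*(h-c[2])/(a[2]-c[2])
E
python3 - <<'E'
from h import *
im,d,i=cap('top','top1.png'); np.savez('top1.npz',im=im,d=d)
im2,d2,i2=cap('scene','scene1.png')
s=robot.read_state(); print({k:np.round(v,3).tolist() for k,v in s.items()})
print(np.round(i['camera_from_world'],2).tolist(), i['dist_coeffs'],robot.tip_reach)
E
```

```text
{'time_s': 0.1, 'joint_positions': [1.018, 0.221, 1.527, 0.0, 1.395, -0.126], 'qd': [0.0, -0.004, -0.004, -0.0, 0.002, -0.0], 'joint_efforts': [0.001, -49.824, -39.055, -0.0, 0.006, -0.0], 'ee_pos': [0.258, 0.568, 0.241], 'tcp_rot': [0.212, 0.977, -0.001, -0.0], 'wrist_force': [-0.076, 0.472, 0.537], 'wrist_torque': [-0.005, 0.013, -0.06], 'grasp_force': 0.0, 'grip_width': 0.085}
[[-0.03, -1.0, -0.01, 0.01], [1.0, -0.03, 0.09, -0.57], [-0.09, -0.0, 1.0, -1.11], [0.0, 0.0, 0.0, 1.0]] [-0.01111066  0.          0.          0.          0.        ] 0.011
```

View pics/top1.png

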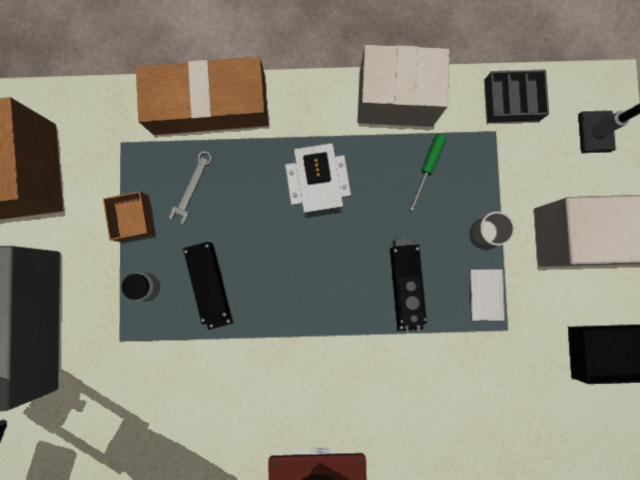

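View pics/scene1.png

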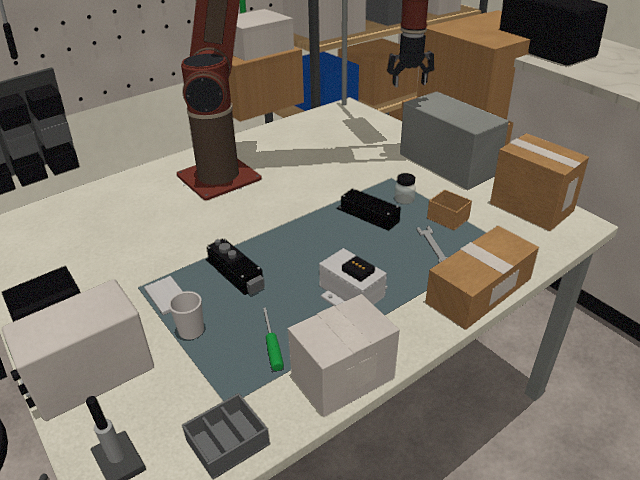

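The top view shows the unit at (408,285), with its connector up at (405,242). The dock is at (318,180) with its mouth at row ~210, and the spare is at (207,285). The path from the unit to the dock is clear.

Run:
```python
from h import *
z=np.load('top1.npz'); i=robot.camera_info('top'); P=cloud(i,z['d']); 
def rect(u0,u1,v0,v1,zl,zh,name):
    Q=P[v0:v1,u0:u1].reshape(-1,3); Q=Q[(Q[:,2]>zl)&(Q[:,2]<zh)]
    r=cv2.minAreaRect(np.float32(Q[:,:2]*1000)); print(name,len(Q),np.round(r[0],1),np.round(r[1],1),round(r[2],2),'z',np.round(np.percentile(Q[:,2],[5,50,95]),4))
rect(380,440,230,340,.045,.08,'unit'); rect(380,440,230,340,.060,.08,'unitkeys')
rect(275,360,135,225,.06,.1,'dock'); rect(275,360,135,225,.08,.1,'terminal');rect(275,360,135,225,.005,.04,'feet')
rect(170,240,230,340,.045,.08,'spare')
rect(400,450,125,215,.006,.05,'driver');rect(460,510,260,330,.006,.05,'offcut')
print(np.median(P[250:270,300:350,2]))
# key centres via grey blobs on the unit
g=z['im'][230:340,380:440].astype(int).mean(2); h=P[230:340,380:440,2]
m=((h>.060)).astype(np.uint8); n,l,st,c=cv2.connectedComponentsWithStats(m)
for k in range(1,n):
    if st[k,4]>15: u,v=c[k]+[380,230]; print(st[k,4],u,v,np.round(ray(i,[u,v],.067),4))
```

```text
unit 2201 [ 454.5 -202.8] [186.  57.] 2.95 z [0.0508 0.0552 0.0685]
unitkeys 305 [ 440.1 -205.7] [123.3  34.3] 4.98 z [0.0614 0.0677 0.0711]
dock 2529 [681.8 -19.8] [135.8  82. ] 7.35 z [0.071  0.0751 0.0938]
terminal 716 [695.8 -14. ] [65.8 77.2] 80.98 z [0.0882 0.0919 0.0952]
feet 2237 [691.2 -16.9] [186.7 199.6] 88.26 z [0.0052 0.0071 0.0131]
spare 2172 [470.3 222. ] [164.8  57.5] 13.42 z [0.0504 0.0542 0.0578]
driver 1185 [ 705.9 -255.1] [108.8 200.2] 87.43 z [0.0061 0.014  0.0302]
offcut 1934 [ 428.7 -368.5] [100.3 149.4] 87.54 z [0.0066 0.0154 0.0191]
0.004006414226986332
85 410.6235294117647 286.3058823529412 [ 0.4513 -0.2029  0.067 ]
163 412.3312883435583 302.73006134969324 [ 0.4177 -0.205   0.067 ]
47 413.6808510638298 318.5531914893617 [ 0.3856 -0.2063  0.067 ]
```

Emit:
send_rows(rows=[[0.085, 0, 0, 0, -9.15], [0.085, 0, 0, 0, -9.15], [0.085, 0, 0, 0, -9.15], [0.085, -0.009, -0.0487, 0, 0], [0.085, -0.009, -0.0487, 0, 0], [0.085, -0.009, -0.0487, 0, 0], [0.085, -0.009, -0.0487, 0, 0], [0.085, -0.009, -0.0487, 0, 0], [0.085, -0.009, -0.0487, 0, 0], [0.085, -0.009, -0.0487, 0, 0], [0.085, -0.009, -0.0487, 0, 0], [0.085, -0.009, -0.0487, 0, 0]], grip_force=60)

```text
time_s: 1.6
ee_pos: [0.3624, 0.1339, 0.2421]
tcp_rot: [-0.026, 1.0, -0.0, 0.0]
wrist_force: [0.7, 0.2, 0.6]
grip_width: 0.0851
grasp_force: 0.0
```

Emit:
send_rows(rows=[[0.085, -0.009, -0.0487, 0, 0], [0.085, -0.009, -0.0487, 0, 0], [0.085, -0.009, -0.0487, 0, 0], [0.085, -0.009, -0.0487, 0, 0], [0.085, -0.009, -0.0487, 0, 0], [0.085, -0.009, -0.0487, 0, 0], [0.085, -0.009, -0.0487, 0, 0], [0.085, 0, 0, 0, 0], [0.085, 0, 0, 0, 0]])

```text
time_s: 2.72
ee_pos: [0.4428, -0.2011, 0.2417]
tcp_rot: [-0.026, 1.0, 0.001, -0.001]
wrist_force: [-0.1, 0.5, -0.1]
grip_width: 0.0852
grasp_force: 0.0
```

```bash
cat >> h.py <<'E'
def to(x,y,z,yaw):
    """tool-frame shift and spin (deg) from the measured pose to a target with tool y at yaw+90 deg"""
    from scipy.spatial.transform import Rotation as R
    s=robot.read_state(); M=R.from_quat(s['tcp_rot']).as_matrix()
    e=M.T@(np.array([x,y,z])-s['ee_pos']); a=np.degrees(np.arctan2(M[1,1],M[0,1]))-90
    print('t',round(s['time_s'],2),'pos',np.round(s['ee_pos'],4),'yaw',round(a,2),'tilt',np.round(M[2],3),'F',np.round(s['wrist_force'],2),'grip',round(s['grip_width'],4),round(s['grasp_force'],1))
    print('shift mm',np.round(e*1000,1),'spin',round(a-yaw,2))
E
python3 - <<'E'
from h import *
to(.4423,-.2033,.025,2.95)
im,d,i=cap('wrist','w1.png')
E
```

```text
t 2.73 pos [ 0.4428 -0.2011  0.2417] yaw 2.96 tilt [ 0.001  0.001 -1.   ] F [-0.08  0.5  -0.12] grip 0.0852 0.0
shift mm [  0.3  -2.5 216.7] spin 0.01
```

View pics/w1.png

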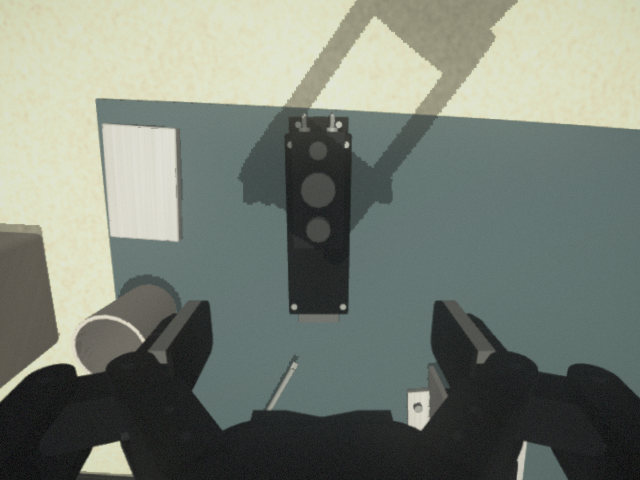

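The unit is centred at column 318, between the fingertips at 211 and 433, and it's aligned. Descending and gripping.

Emit:
send_rows(rows=[[0.085, 0, -0.0025, 0.04, 0], [0.085, 0, 0, 0.045, 0], [0.085, 0, 0, 0.045, 0], [0.085, 0, 0, 0.045, 0], [0.085, 0, 0, 0.03, 0], [0.085, 0, 0, 0.0117, 0], [0.085, 0, 0, 0, 0], [0.04, 0, 0, 0, 0], [0.04, 0, 0, 0, 0], [0.04, 0, 0, 0, 0], [0.04, 0, 0, 0, 0], [0.04, 0, 0, 0, 0]], grip_force=60)

```text
time_s: 4.28
ee_pos: [0.4447, -0.2046, 0.0274]
tcp_rot: [-0.026, 1.0, -0.0, 0.001]
wrist_force: [-0.5, 2.2, 5.9]
grip_width: 0.0553
grasp_force: 66.7
```

Run:
```python
from h import *
to(.4423,-.2033,.025,2.95)
```

```text
t 4.28 pos [ 0.4447 -0.2046  0.0274] yaw 2.99 tilt [-0.002 -0.001 -1.   ] F [-0.51  2.25  5.9 ] grip 0.0553 66.7
shift mm [2.3 1.4 2.4] spin 0.04
```

Emit:
send_rows(rows=[[0.04, 0, 0, -0.006, 0], [0.04, 0, 0, -0.006, 0], [0.04, 0, 0, 0, -4.36], [0.04, -0.0098, 0.0255, 0, 0], [0.04, -0.0098, 0.0255, 0, 0], [0.04, -0.0098, 0.0255, 0, 0], [0.04, -0.0098, 0.0255, 0, 0], [0.04, -0.0098, 0.0255, 0, 0], [0.04, -0.0098, 0.0255, 0, 0], [0.04, 0, 0, 0, 0], [0.04, 0, 0, 0, 0]])

```text
time_s: 5.65
ee_pos: [0.4815, -0.045, 0.0373]
tcp_rot: [-0.064, 0.998, -0.0, -0.001]
wrist_force: [0.8, 0.1, -8.8]
grip_width: 0.0553
grasp_force: 67.4
```

Run:
```python
from h import *
to(.4837,-.0453,.0274,7.35)
im,d,i=cap('wrist'); im2,d2,i2=cap('top','top2.png'); cv2.imwrite('pics/c2.png',np.hstack([cv2.resize(im2[100:340,200:440,::-1],(400,400),interpolation=cv2.INTER_CUBIC),cv2.resize(im[:,80:560,::-1],(400,400))]))
P=cloud(i2,d2)
Q=P[135:225,275:360].reshape(-1,3);Q=Q[(Q[:,2]>.06)&(Q[:,2]<.1)&(Q[:,0]>.60)]
r=cv2.minAreaRect(np.float32(Q[:,:2]*1000));print('dock',r)
```

```text
t 5.65 pos [ 0.4815 -0.045   0.0373] yaw 7.39 tilt [ 0.001  0.    -1.   ] F [ 0.78  0.07 -8.78] grip 0.0553 67.4
shift mm [-2.1 -0.6  9.9] spin 0.04
dock ((681.741943359375, -20.06377410888672), (136.19378662109375, 82.37557983398438), 7.466602325439453)
```

View pics/c2.png

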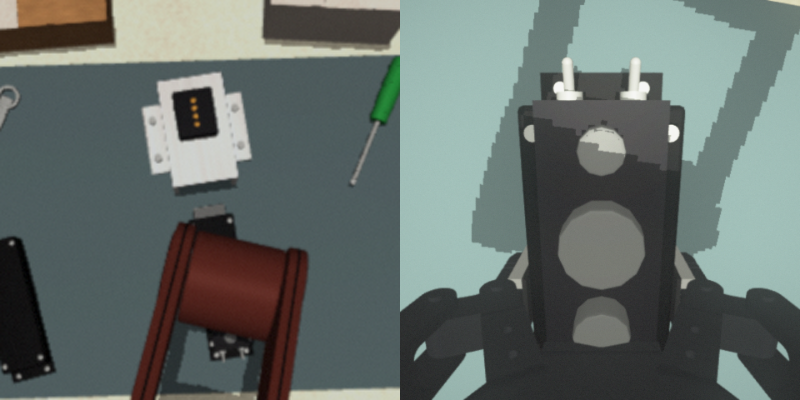

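The unit sits straight in the grip and lines up with the mouth, with the connector at (208,211) and the mouth at (205,186) in the crop. I'll lower it to just above the mat and advance.

Emit:
send_rows(rows=[[0.04, 0, -0.001, 0.0045, 0], [0.04, 0, 0, 0.004, 0], [0.04, -0.008, 0, 0, 0], [0.04, -0.008, 0, 0, 0], [0.04, -0.008, 0, 0, 0], [0.04, -0.008, 0, 0, 0], [0.04, -0.008, 0, 0, 0], [0.04, -0.006, 0, 0, 0], [0.04, 0, 0, 0, 0], [0.04, 0, 0, 0, 0]])

```text
time_s: 7.0
ee_pos: [0.5275, -0.0399, 0.0289]
tcp_rot: [-0.064, 0.998, 0.0, -0.0]
wrist_force: [0.0, 0.1, -10.8]
grip_width: 0.0555
grasp_force: 67.4
```

Run:
```python
from h import *
to(.4837,-.0453,.0274,7.35)
im2,d2,i2=cap('scene'); cv2.imwrite('pics/s3.png',cv2.resize(im2[210:330,250:410,::-1],(640,480),interpolation=cv2.INTER_CUBIC))
to(.4837,-.0453,.0274,7.35)
```

```text
t 7.0 pos [ 0.5275 -0.0399  0.0289] yaw 7.36 tilt [ 0.001  0.    -1.   ] F [  0.03   0.11 -10.77] grip 0.0555 67.4
shift mm [44.1  0.3  1.5] spin 0.01
t 7.05 pos [ 0.5274 -0.04    0.0289] yaw 7.36 tilt [ 0.001  0.    -1.   ] F [ -0.35  -0.21 -10.04] grip 0.0552 67.4
shift mm [44.   0.3  1.5] spin 0.01
```

View pics/s3.png

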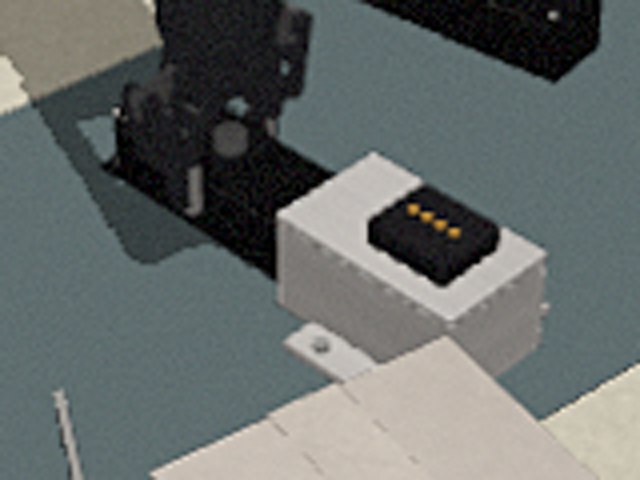

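The unit's nose is inside the mouth without touching anything. I'll creep forward in 5 mm calls.

Emit:
send_rows(rows=[[0.04, -0.002, 0, 0, 0], [0.04, -0.0015, 0, 0, 0], [0.04, -0.0015, 0, 0, 0], [0.04, 0, 0, 0, 0]])

```text
time_s: 7.55
ee_pos: [0.533, -0.0394, 0.0292]
tcp_rot: [-0.064, 0.998, -0.0, 0.0]
wrist_force: [0.4, -0.2, -10.2]
grip_width: 0.0551
grasp_force: 67.4
```

Emit:
send_rows(rows=[[0.04, -0.002, 0, 0, 0], [0.04, -0.0015, 0, 0, 0], [0.04, -0.0015, 0, 0, 0], [0.04, 0, 0, 0, 0]])

```text
time_s: 8.05
ee_pos: [0.5378, -0.0387, 0.0291]
tcp_rot: [-0.064, 0.998, 0.0, -0.0]
wrist_force: [0.2, -0.0, -9.8]
grip_width: 0.0551
grasp_force: 67.4
```

Emit:
send_rows(rows=[[0.04, -0.002, 0, 0, 0], [0.04, -0.0015, 0, 0, 0], [0.04, -0.0015, 0, 0, 0], [0.04, 0, 0, 0, 0]])

```text
time_s: 8.55
ee_pos: [0.5414, -0.0382, 0.0287]
tcp_rot: [-0.064, 0.998, 0.0, -0.002]
wrist_force: [-7.6, -1.7, -5.2]
grip_width: 0.0555
grasp_force: 67.8
```

Contact at about 7.8 N. I'll push 1 mm more and hold.

Emit:
send_rows(rows=[[0.04, -0.001, 0, 0, 0], [0.04, 0, 0, 0, 0], [0.04, 0, 0, 0, 0]])

```text
time_s: 8.93
ee_pos: [0.5419, -0.0381, 0.0286]
tcp_rot: [-0.064, 0.998, 0.0, -0.002]
wrist_force: [-9.0, -2.4, -4.9]
grip_width: 0.0552
grasp_force: 67.9
```

Emit:
send_rows(rows=[[0.04, 0, 0, 0.0006, 0], [0.04, 0, 0, 0.0006, 0], [0.04, 0, 0, 0, 0], [0.04, 0, 0, 0, 0]])

```text
time_s: 9.43
ee_pos: [0.5419, -0.038, 0.0277]
tcp_rot: [-0.064, 0.998, 0.0, -0.002]
wrist_force: [-9.8, -1.9, -2.5]
grip_width: 0.0552
grasp_force: 68.5
```

Emit:
send_rows(rows=[[0.04, 0, 0, 0.0007, 0], [0.04, 0, 0, 0, 0], [0.04, 0, 0, 0, 0]])

```text
time_s: 9.8
ee_pos: [0.5419, -0.038, 0.0275]
tcp_rot: [-0.064, 0.998, 0.0, -0.002]
wrist_force: [-13.2, -0.4, 2.3]
grip_width: 0.0556
grasp_force: 69.0
```

The unit is seated on the mat. Releasing.

Emit:
send_rows(rows=[[0.062, 0, 0, 0, 0], [0.075, 0, 0, 0, 0], [0.085, 0, 0, 0, 0], [0.085, 0, 0, 0, 0], [0.085, 0, 0, 0, 0]])

```text
time_s: 10.42
ee_pos: [0.5439, -0.0379, 0.0273]
tcp_rot: [-0.064, 0.998, -0.0, 0.0]
wrist_force: [-0.2, 0.2, -0.6]
grip_width: 0.0851
grasp_force: 0.0
```

Emit:
send_rows(rows=[[0.085, 0, 0, -0.03, 0], [0.085, 0, 0, -0.045, 0], [0.085, 0, 0, -0.06, 0], [0.085, 0, 0, -0.06, 0], [0.085, 0, 0, 0, 0], [0.085, 0, 0, 0, 0]])

```text
time_s: 11.18
ee_pos: [0.5435, -0.0379, 0.2219]
tcp_rot: [-0.064, 0.998, -0.0, -0.0]
wrist_force: [0.2, -0.4, -1.5]
grip_width: 0.0851
grasp_force: 0.0
```

Run:
```python
from h import *
im,d,i=cap('wrist','w4.png'); P=cloud(i,d)
m=((P[:,:,2]>.060)&(P[:,:,2]<.078)&(P[:,:,0]<.60)).astype(np.uint8); n,l,st,c=cv2.connectedComponentsWithStats(m)
for k in range(1,n):
    if st[k,4]>150: print(st[k],c[k],np.round(ray(i,c[k],.067),4), np.round(np.median(P[l==k],0),4))
to(.5,-.04,.09,7.35)
```

```text
[312 134  20  21 316] [321.64240506 144.11708861] [ 0.4815 -0.0456  0.067 ] [ 0.4815 -0.0456  0.0687]
[ 304  168   37   38 1101] [321.72661217 186.43505904] [ 0.5129 -0.0415  0.067 ] [ 0.5126 -0.0415  0.0688]
[309 216  26  27 560] [321.64107143 229.02321429] [ 0.5464 -0.0372  0.067 ] [ 0.546  -0.0374  0.0686]
t 11.22 pos [ 0.5428 -0.0378  0.2207] yaw 7.36 tilt [ 0.002  0.001 -1.   ] F [-0.89  0.57 -1.19] grip 0.0851 0.0
shift mm [ 42.5   3.2 130.8] spin 0.01
```

View pics/w4.png

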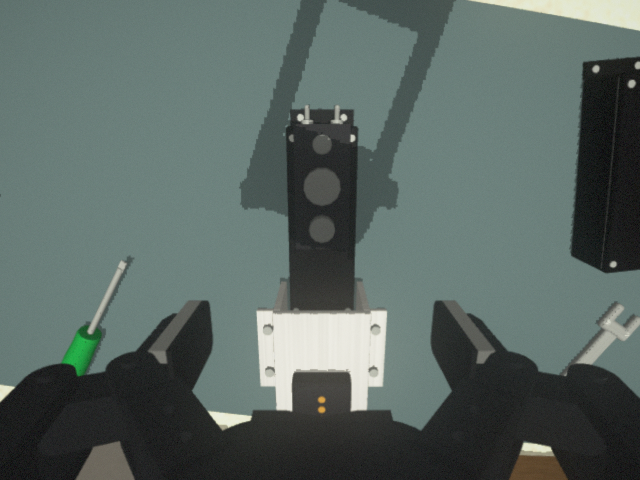

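The keys show at rows 144 (small), 186 (large) and 229 (medium), and the unit's nose is still in the dock. I'll close the gripper and go above the large key.

Emit:
send_rows(rows=[[0, 0.01, 0, 0.02, 0], [0, 0.01, 0, 0.025, 0], [0, 0.01, 0, 0.025, 0], [0, 0, 0, 0.025, 0], [0, 0, 0, 0.025, 0], [0, 0, 0, 0.0157, 0], [0, 0, 0, 0, 0], [0, 0, 0, 0, 0]], grip_force=20)

```text
time_s: 12.22
ee_pos: [0.5144, -0.0419, 0.0869]
tcp_rot: [-0.064, 0.998, -0.0, 0.0]
wrist_force: [-0.3, -0.1, 0.4]
grip_width: 0.0
grasp_force: 0.0
```

Run:
```python
from h import *
to(.5129,-.0415,.078,7.35)
```

```text
t 12.22 pos [ 0.5144 -0.0419  0.0869] yaw 7.36 tilt [-0. -0. -1.] F [-0.29 -0.11  0.36] grip 0.0 0.0
shift mm [1.4 0.6 8.9] spin 0.01
```

Emit:
send_rows(rows=[[0, 0.0014, 0.0005, 0.004, 0], [0, 0, 0, 0.004, 0], [0, 0, 0, 0.002, 0], [0, 0, 0, 0.002, 0], [0, 0, 0, 0, 0]])

```text
time_s: 12.85
ee_pos: [0.5127, -0.0415, 0.0748]
tcp_rot: [-0.064, 0.998, -0.0, 0.0]
wrist_force: [-1.3, 0.0, 3.4]
grip_width: 0.0003
grasp_force: 1.9
```

Emit:
send_rows(rows=[[0, 0, 0, 0.002, 0], [0, 0, 0, 0.0015, 0], [0, 0, 0, 0, 0], [0, 0, 0, 0, 0]])

```text
time_s: 13.35
ee_pos: [0.5127, -0.0415, 0.0714]
tcp_rot: [-0.064, 0.998, -0.0, 0.0]
wrist_force: [-2.1, 0.9, 7.9]
grip_width: -0.0001
grasp_force: 3.4
```

Emit:
send_rows(rows=[[0, 0, 0, 0.0004, 0], [0, 0, 0, 0, 0]])

```text
time_s: 13.6
ee_pos: [0.5127, -0.0415, 0.0711]
tcp_rot: [-0.064, 0.998, -0.0, 0.0]
wrist_force: [-2.2, 0.7, 6.3]
grip_width: -0.0002
grasp_force: 3.5
```

Emit:
send_rows(rows=[[0, 0, 0, -0.008, 0], [0, 0, 0, -0.012, 0], [0, -0.012, 0, 0, 0], [0, -0.012, 0, 0, 0], [0, -0.01, 0, 0, 0], [0, 0, 0, 0.006, 0], [0, 0, 0, 0.004, 0], [0, 0, 0, 0, 0], [0, 0, 0, 0, 0]])

```text
time_s: 14.72
ee_pos: [0.546, -0.0371, 0.0805]
tcp_rot: [-0.064, 0.998, 0.0, -0.0]
wrist_force: [0.5, -0.4, 0.0]
grip_width: -0.0001
grasp_force: 0.0
```

Run:
```python
from h import *
to(.5464,-.0372,.078,7.35)
im,d,i=cap('wrist','w5.png'); P=cloud(i,d)
m=((P[:,:,2]>.060)&(P[:,:,2]<.075)&(P[:,:,0]<.54)).astype(np.uint8); n,l,st,c=cv2.connectedComponentsWithStats(m)
for k in range(1,n):
    if st[k,4]>150: print(st[k],c[k],np.round(ray(i,c[k],.067),4), np.round(np.median(P[l==k],0),4))
```

```text
t 14.72 pos [ 0.546  -0.0371  0.0805] yaw 7.35 tilt [ 0.  0. -1.] F [ 0.51 -0.37  0.05] grip -0.0001 0.0
shift mm [-0.4 -0.1  2.5] spin 0.0
[ 302  127   39   41 1203] [320.87780549 147.06068163] [ 0.4814 -0.0457  0.067 ] [ 0.4813 -0.0457  0.0687]
[ 286  191   71   72 3935] [320.92579416 226.85311309] [ 0.5125 -0.0417  0.067 ] [ 0.5121 -0.0417  0.0688]
[306 276  35  17 245] [322.30612245 282.99591837] [ 0.5366 -0.038   0.067 ] [ 0.5374 -0.0381  0.0646]
```

View pics/w5.png

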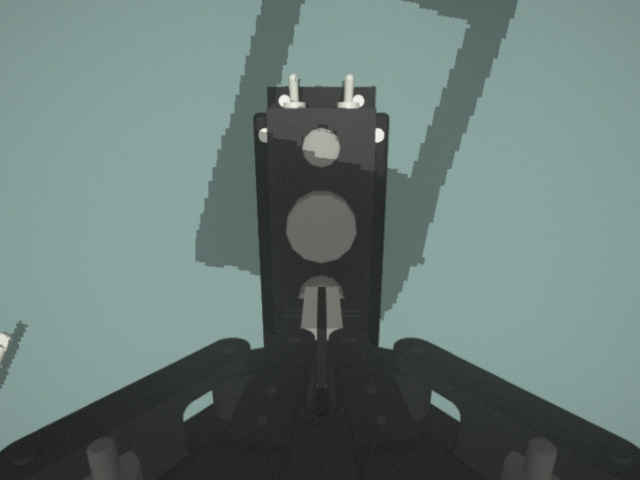

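The unit hasn't moved: the large key is up at (321,227) and the fingertips are over the medium key. Pressing it about 6.9 mm.

Emit:
send_rows(rows=[[0, 0, 0, 0.0025, 0], [0, 0, 0, 0.002, 0], [0, 0, 0, 0.002, 0], [0, 0, 0, 0, 0]])

```text
time_s: 15.28
ee_pos: [0.5465, -0.0372, 0.0744]
tcp_rot: [-0.064, 0.998, -0.0, 0.0]
wrist_force: [-1.4, 0.5, 4.2]
grip_width: 0.0001
grasp_force: 2.0
```

Emit:
send_rows(rows=[[0, 0, 0, 0.002, 0], [0, 0, 0, 0.0013, 0], [0, 0, 0, 0, 0], [0, 0, 0, 0, 0]])

```text
time_s: 15.78
ee_pos: [0.5466, -0.0372, 0.0713]
tcp_rot: [-0.064, 0.998, -0.0, 0.0]
wrist_force: [-1.3, 0.4, 6.2]
grip_width: -0.0001
grasp_force: 3.4
```

Emit:
send_rows(rows=[[0, 0, 0, -0.008, 0], [0, 0, 0, -0.012, 0], [0, 0.016, 0, 0, 0], [0, 0.02, 0, 0, 0], [0, 0.02, 0, 0, 0], [0, 0.0098, 0, 0, 0], [0, 0, 0, 0.006, 0], [0, 0, 0, 0.004, 0], [0, 0, 0, 0, 0], [0, 0, 0, 0, 0]])

```text
time_s: 17.02
ee_pos: [0.4812, -0.0455, 0.0807]
tcp_rot: [-0.064, 0.998, 0.0, -0.0]
wrist_force: [0.5, 0.4, 0.1]
grip_width: -0.0
grasp_force: 0.0
```

Run:
```python
from h import *
to(.4814,-.0457,.078,7.35)
```

```text
t 17.02 pos [ 0.4812 -0.0455  0.0807] yaw 7.36 tilt [ 0.  0. -1.] F [0.52 0.37 0.14] grip -0.0 0.0
shift mm [-0.1 -0.2  2.7] spin 0.01
```

Emit:
send_rows(rows=[[0, 0, 0, 0.0025, 0], [0, 0, 0, 0.002, 0], [0, 0, 0, 0.002, 0], [0, 0, 0, 0, 0]])

```text
time_s: 17.52
ee_pos: [0.4814, -0.0456, 0.0746]
tcp_rot: [-0.064, 0.998, -0.0, 0.0]
wrist_force: [1.3, 0.4, 3.2]
grip_width: 0.0003
grasp_force: 1.9
```

Emit:
send_rows(rows=[[0, 0, 0, 0.002, 0], [0, 0, 0, 0.0013, 0], [0, 0, 0, 0, 0], [0, 0, 0, 0, 0]])

```text
time_s: 18.02
ee_pos: [0.4813, -0.0456, 0.0715]
tcp_rot: [-0.064, 0.998, -0.0, 0.0]
wrist_force: [-1.0, 0.5, 5.8]
grip_width: 0.0001
grasp_force: 3.3
```

Emit:
send_rows(rows=[[0, 0, 0, -0.008, 0], [0, 0, 0, -0.04, 0], [0, 0, 0, -0.05, 0], [0, 0, 0, -0.05, 0], [0, 0, 0, 0, 0], [0, 0, 0, 0, 0]])

```text
time_s: 18.77
ee_pos: [0.4804, -0.0455, 0.2183]
tcp_rot: [-0.064, 0.998, 0.0, -0.001]
wrist_force: [-1.1, -0.3, -1.1]
grip_width: 0.0002
grasp_force: 0.0
```

Run:
```python
from h import *
to(.4814,-.0457,.078,7.35)
im,d,i=cap('wrist'); P=cloud(i,d)
m=((P[:,:,2]>.060)&(P[:,:,2]<.075)&(P[:,:,0]<.56)).astype(np.uint8); n,l,st,c=cv2.connectedComponentsWithStats(m)
for k in range(1,n):
    if st[k,4]>150: print(st[k],np.round(ray(i,c[k],.067),4), np.round(np.median(P[l==k],0),4))
```

```text
t 18.77 pos [ 0.4804 -0.0455  0.2183] yaw 7.35 tilt [ 0.001  0.    -1.   ] F [-1.08 -0.25 -1.08] grip 0.0002 0.0
shift mm [ -1.1  -0.4 140.3] spin 0.0
[312 217  19  21 304] [ 0.4808 -0.0456  0.067 ] [ 0.4806 -0.0456  0.0686]
[ 304  247   35   37 1007] [ 0.5121 -0.0416  0.067 ] [ 0.5115 -0.0416  0.0687]
```

All three keys were pressed in order and the unit is still in place. Handing in.

```bash
python3 -c "
from bench import robot
print(robot.close_job())"
```

```text
the job is handed in; nothing more can be done
None
```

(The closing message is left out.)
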